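Dock and pin the catch pan, then scrape the rock chips into it

ROBOT

A 6-joint arm with a two-finger parallel gripper is mounted at the origin on a cart in front of the work surface, level with it; the furniture and walls round the work are solid. World frame = base frame: x ahead of the robot, y to its left, z up, the work surface at z = 0. Lengths are in m, angles in rad, forces in N, time in s.
With the tool pointing down it reaches from about 0.25 to 0.775 m from the base axis. Payload 4 kg.
Tool frame: the origin (TCP) lies at the very end of the fingers, on their centre line; the grasp point (between the pads) lies 19 mm behind it; z points along the fingers, y is the line along which they close (so a half turn about z gives the same grasp; the last joint's range is limited). The gripper opens to 85 mm and grips with 20 to 120 N. Pads are 22 mm wide; open, the fingers measure 114 mm over their backs; the gripper's body (76 mm by 85 mm) begins 54 mm behind the grasp point. The pads swing forward as they close: fully open they stand 13 mm farther back than shut.
Start: joints at [1.15, 0.087, 1.371, -0, 1.684, -0.103], TCP at [0.172, 0.522, 0.194] pointing down, gripper open.
Joint ranges: [-3.1, 3.1], [-0.76, 2.03], [0.27, 2.55], [-1.08, 4.22], [0.17, 2.65], [-2.57, 2.57]. Speed limits (rad/s): [2.79, 2.79, 3.14, 3.14, 3.14, 3.14].

INTERFACE

Orientations are given as a unit quaternion [x, y, z, w].
In Python, from plant import sensors, viewer, sign_off, finder gives the robot as it stands. The module is installed in compiled form; this text tells all that it offers.
- The arm moves only by the shell command python3 -m creep 'ROWS' [OPENING] [FORCE]. ROWS is JSON, a list of rows, each an object with "slide": the shift along the world's x, y, z as a fraction of full scale, a list of three; "dr": the turn, a rotation vector about the world's x, y, z as a fraction of full scale, a list of three. In form: [{"slide": [x, y, z], "dr": [wx, wy, wz]}, ...]. A call has 1 to 20 rows; each row shifts and turns the commanded pose from where the row before left it; what a row does not reach is not made up. Full scale, the value 1, is 0.2 m for a shift and 5 degrees for a turn. A row lasts 1/10 s, in which the tool goes at most 50 mm and 8.59 degrees, less where a joint would pass 70% of its speed; a pose out of reach is approached as far as the arm can. A call with a number of a shift or a turn outside -1 to 1 is refused whole. A call with a gripper value outside its range is refused whole. OPENING is the opening in per cent of the stroke, from 0 (shut) to 100 (fully open), set as the call begins (- or left out, the last holds). The fingers move at their own pace and stop on an object; FORCE is the grip in N (left out, the last holds). Time passes only in rows, so rows that do not move let the fingers close. It gives the time, the measured TCP pose, the force, the opening and the grip force at its end, in the units of the state.
- sensors.state(): the state, without advancing time (a new reading comes with each control period).
- viewer.camera(name): name is "scene" or "top" or "wrist"; returns a dict with "frame" (400x640x3 uint8, red, green, blue), "range_z" (400x640 float32, m along the optical axis (not along the pixel's ray), 0 where there is no reading), "intrinsics" (3x3 intrinsics, pixels), "D" ([k1, k2, p1, p2, k3] as OpenCV has them; the pictures are not rectified), "eye" and "orientation" of the camera in the world. Camera axes: x right, y up, looking along -z (the intrinsics and any distortion apply to the point x, -y, -z); pixel columns grow to the right and rows downward; lengths in m; the calibration is good to about 2 mm. A picture is of the moment at which its call begins.
- sign_off(): hands the job in; it is judged then, once.
Trained networks look in a picture, given as the dict that the camera call returned (one of the last four; its "shot" number tells which), for a name from the list of things; names that differ only in an ending like _2 or _b are one class to them, and where a whole thing is asked for, a point or a joint stands for the part that bears it (a point fixed in the world has none). Each returns a list of dicts, best first, with "conf" (0 to 1); they miss things now and then, are a little off and sometimes report something else, mostly with a low value. They report only what shows in the picture. A call takes as long as a camera call.
- finder.cut_out(picture, thing): "pixels" (400x640 bool, what is visible of it) and "at" ([column, row] in pixels, amid what is visible of it).
The state is a dict: "t": time; "qpos": joint angles; "joint_vel": joint speeds; "joint_torque": joint torques, N m; "tcp_pos": TCP position; "tool_rot": TCP orientation; "contact_force": force on the tool from outside, world axes, zero at the start; "ft_torque": the same for the moment, N m; "width": opening from 0.0 (shut) to 1.0 (fully open); "grip_force": force on a finger pad.
Only numpy, scipy, OpenCV 4.12 (cv2) and the standard library are available. Lean on these libraries where they do the work, as an engineer would, in place of code of your own. Each camera call takes 0.05 s, during which the arm holds its last target. There are 200 camera calls.

TASK

Slide the catch pan fully home under the sample plate and lock it with the steel drop pin, pushed fully down through both ears of the yoke and the pan's lug between them. Then scrape all five rock chips off the plate into the pan with the scraper block, without touching the chips with the fingers, and stand the scraper back upright in its rest. Leave everything else on the table where it is.

Things in the scene. Friction and masses are not known exactly. Their poses are not given: they have to be found in the camera images.
- station: Fixed station: grey base sheet (top at z 4 mm) with a raised steel plate. Origin on the table below the middle of the plate's front edge (the edge over the pan). x points from that edge back over the plate, y to the left seen from the pan, z up. The pan slides on the sheet along x between two low rails and is home at the stop under the plate: pan centre at x -38 mm, y 0.
- plate_edge (a point): Middle of the front edge of the plate's flat top, 52 mm above the table; axes as the station's. The top runs from x 0 to 130 mm; side lips along both y edges leave 150 mm (y -75 to 75) between them and rise 8 mm. Front and back edges are open; the chips must go over the front edge, towards -x, into the pan.
- yoke_hole (a point): Mouth of the vertical 12 mm hole in the upper ear of the yoke, 38 mm above the table, at station x -40, y 108 mm. The yoke, fixed on the +y side of the station, has two level steel ears (z 16 to 22 and 32 to 38 mm), 42 mm in x and 34 mm in y, open towards -x, with the same hole in both.
- pan_center (a point): Loose aluminium catch pan, 80 (x) x 166 (y) x 38 mm, walls 4 mm, 0.17 to 0.35 kg; the point is its middle, half-way up (19 mm). Axes as the station's. It starts pulled out 20 to 40 mm towards -x; pushed to +x it slides easily to its stop. Home, its +x wall stands just under the plate's front edge.
- pan_eye (a point): Centre of the vertical 12 mm eye in the pan's lug, a flat tab 30 mm wide in x and 6 mm thick that sticks out 40 mm from the pan's +y wall; the point is at mid-thickness. With the pan home it lies between the ears, in line with their holes.
- pin_center (a point): Loose steel drop pin, upright, 74 mm tall; the point is half-way up. From below: 8 mm shank, 30 mm long, cone tip; flange 24 mm wide, 4 mm thick; round grip 18 mm thick, 40 mm tall (3 mm below to 37 mm above the point). It starts in a hole of a grey block (46 x 46 x 36 mm), the point 43 mm above the table. Fully down in the yoke its flange lies on the upper ear, the point 45 mm above the table.
- scraper_center (a point): Loose scraper block of pale wood, 80 mm tall, 0.1 to 0.21 kg; the point is half-way up, 40 mm above its underside. y runs along its 100 mm width, x across its thickness, z up. Foot block 100 x 20 mm, 30 mm high, rubber underneath; above it the handle, 22 mm thick in x, 70 mm wide in y, up to the top. It starts standing foot down in its rest.
- rest_floor (a point): Middle of the floor (5 mm above the table) of the fixed grey scraper rest, a shallow open tray 40 (x) x 122 (y) x 16 mm with 5 mm walls. The scraper stands in it with long sides parallel (either way round), its middle 45 mm above the table.
- chip_1: Loose dark grey rock chip about 15 x 10 mm and 8 mm thick, 10 g, lying flat on the plate at the start; its origin is in the middle of its underside.
- chip_2: Loose dark grey rock chip about 13 x 12 mm and 7 mm thick, 10 g, lying flat on the plate at the start; its origin is in the middle of its underside.
- chip_3: Loose dark grey rock chip about 16 x 9 mm and 9 mm thick, 10 g, lying flat on the plate at the start; its origin is in the middle of its underside.
- chip_4: Loose dark grey rock chip about 12 x 11 mm and 8 mm thick, 10 g, lying flat on the plate at the start; its origin is in the middle of its underside.
- chip_5: Loose dark grey rock chip about 14 x 11 mm and 7 mm thick, 10 g, lying flat on the plate at the start; its origin is in the middle of its underside.
- vial_a: Bystander to be left alone: small capped glass vial, 28 mm thick and 55 mm tall, standing by itself; origin in the middle of its underside.
- vial_b: Bystander to be left alone: second small capped vial, 28 mm thick and 55 mm tall; origin in the middle of its underside.
- petri: Bystander to be left alone: petri dish, 91 mm across, 16 mm tall; origin in the middle of its underside.
- marker: Bystander to be left alone: black marker, 136 mm long, lying beside the power strip; origin in the middle of its underside.
- timer: Bystander to be left alone: white kitchen-type timer, 58 x 64 x 18 mm; origin in the middle of its underside.
- tape: Bystander to be left alone: roll of tape, 104 mm across, 25 mm tall; origin in the middle of its underside.
- pan: The catch pan itself; origin at the middle of its underside (see its centre point).
- pin: The drop pin itself; origin at the middle of its underside (see its centre point).
- scraper: The scraper block itself; origin at the middle of its underside (see its centre point).

How it is judged:
By the outcome, as a careful person would: the job done as asked, in the order asked, and still so for the second after the job is handed in, with the robot touching nothing.
It also fails if it takes over 72 s, if anything falls off the work surface, if the arm or the gripper's body presses on something with over 40 N, if the wrist force passes 120 N, or if a joint passes its speed limit or range.

## Working session

There is one attempt and no reset: what is moved stays moved. The work goes in short steps, Python scripts to look and compute and a shell command to move; the robot and the scene stay as the last step left them, time stands still between calls to the robot, and variables do not carry over. Pictures are saved under pics/ and viewed, at most 10 in all, crops included, and the job is handed in when it is done.

```bash
mkdir -p pics
cat > h.py <<'E'
import numpy as np,cv2
from scipy.spatial.transform import Rotation as R
from plant import sensors,viewer,finder
def world(p,mask):
    v,u=np.nonzero(mask&(p["range_z"]>0))
    z=p["range_z"][v,u]
    n=cv2.undistortPoints(np.stack([u,v],1).astype(float)[:,None],np.array(p["intrinsics"]),np.array(p["D"]))[:,0]
    c=np.stack([n[:,0]*z,-n[:,1]*z,-z],1)
    return R.from_quat(p["orientation"]).apply(c)+np.array(p["eye"])
def pix(p,P):
    c=R.from_quat(p["orientation"]).inv().apply(np.atleast_2d(P)-np.array(p["eye"]))
    c=c*[1,-1,-1]
    return cv2.projectPoints(c,np.zeros(3),np.zeros(3),np.array(p["intrinsics"]),np.array(p["D"]))[0][:,0]
def save(p,n): cv2.imwrite(f"pics/{n}.png",p["frame"][:,:,::-1])
E
python3 - <<'E'
from h import *
np.set_printoptions(precision=4,suppress=True)
print(sensors.state())
for c in("top","scene"):
    p=viewer.camera(c);save(p,c+"0");print(c,p["eye"],p["orientation"])
    for t in["station","pan","pin","scraper","chip_1","rest_floor","vial_a","petri","marker","timer","tape","yoke_hole","pan_eye","pin_center"]:
        for d in finder.cut_out(p,t)[:6]:
            m=d["pixels"];w=world(p,m)
            if len(w)==0: continue
            top=w[w[:,2]>np.percentile(w[:,2],90)-.004]
            r=cv2.minAreaRect(top[:,:2].astype(np.float32)*1000)
            print(t,round(d["conf"],2),d["at"],m.sum(),np.median(w,0),"zr",np.percentile(w[:,2],[5,95]),"top",np.round(r[0]),np.round(r[1]),round(r[2],1))
E
```

```text
{'t': 0.0, 'qpos': array([ 1.1499,  0.088 ,  1.3723,  0.    ,  1.6836, -0.1031]), 'joint_vel': array([-0.0003, -0.0009,  0.0002, -0.0016,  0.0012,  0.0004]), 'joint_torque': array([ -0.0005, -35.1882, -31.3264,  -0.0003,   0.0112,  -0.    ]), 'tcp_pos': array([0.1716, 0.5219, 0.193 ]), 'tool_rot': array([ 0.1582,  0.9874, -0.0011, -0.0003]), 'contact_force': array([ 0.3137, -0.3459, -0.5013]), 'ft_torque': array([ 0.0386,  0.0121, -0.023 ]), 'grip_force': 0.0, 'width': 1.0019452131032176}
top [0.3962 0.0147 1.2801] [-0.0426  0.0612  0.7058 -0.7045]
station 0.7 [376.6, 192.1] 4020 [ 0.5707 -0.1904  0.0488] zr [0.0004 0.0567] top [ 594. -218.] [130. 162.] 2.5
pan 0.94 [383.5, 236.0] 1616 [ 0.4551 -0.2215  0.0087] zr [0.0035 0.0419] top [ 455. -211.] [ 80. 195.] 2.5
pan 0.47 [230.1, 254.9] 324 [0.3979 0.2447 0.0801] zr [0.0256 0.0869] top [400. 249.] [66. 21.] 10.4
pin 0.5 [283.5, 242.8] 46 [0.4329 0.083  0.0776] zr [0.0371 0.0823] top [434.  85.] [13. 13.] 71.3
pin 0.5 [410.5, 274.3] 372 [ 0.3417 -0.2877  0.0142] zr [0.0095 0.019 ] top [ 343. -287.] [54. 61.] 33.8
pin 0.34 [234.1, 259.
[... 2873 characters left out ...]
.039  0.0801] top [434.  81.] [13. 12.] 31.5
timer 0.61 [417.1, 310.4] 997 [ 0.3354 -0.2889  0.0149] zr [0.0017 0.0175] top [ 341. -287.] [58. 65.] 33.4
timer 0.17 [409.5, 227.7] 3689 [ 0.5548 -0.2169  0.0496] zr [0.0034 0.0537] top [ 593. -219.] [133. 159.] 2.5
tape 0.97 [301.9, 170.0] 488 [0.7474 0.1709 0.0179] zr [0.0029 0.0257] top [756. 173.] [100.  97.] 26.3
yoke_hole 0.68 [409.2, 226.3] 3776 [ 0.5543 -0.2166  0.0493] zr [0.0034 0.0541] top [ 594. -219.] [134. 159.] 2.8
pan_eye 0.82 [396.2, 259.0] 3027 [ 0.465  -0.222   0.0226] zr [0.0071 0.042 ] top [ 456. -226.] [ 84. 165.] 2.2
pin_center 0.59 [272.0, 219.0] 150 [0.4291 0.079  0.0598] zr [0.0382 0.0802] top [433.  82.] [14. 14.] 29.6
```

View pics/top0.png

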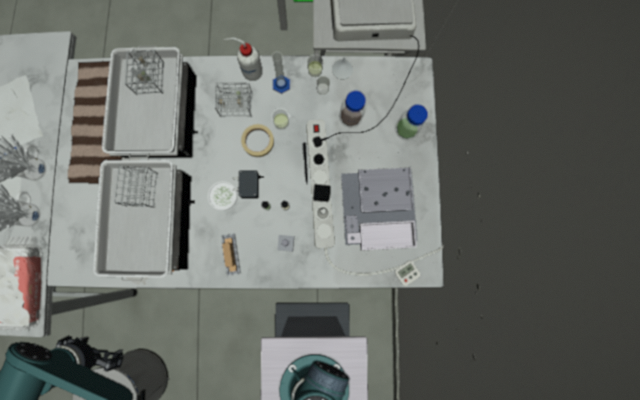

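View pics/scene0.png

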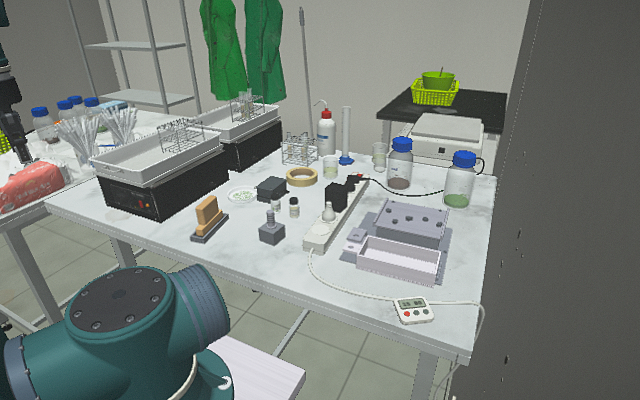

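The top view shows the station at about (378,205), with the pan in front of it at (387,235), the yoke at (352,238) and five chips on the plate near rows 182–196. The scraper in its rest is at (231,254), the pin block at (286,242) and the timer at (407,274). The scene view agrees with this. The station yaw is about 2.5° and its origin is about (0.529, -0.221). I'll fly to the front of the pan with the fingers shut.

```bash
python3 -m creep '[{"slide":[0.052,-0.1875,0.0125],"dr":[0,0,0.207]},{"slide":[0.052,-0.1875,0.0125],"dr":[0,0,0.207]},{"slide":[0.052,-0.1875,0.0125],"dr":[0,0,0.207]},{"slide":[0.052,-0.1875,0.0125],"dr":[0,0,0.207]},{"slide":[0.052,-0.1875,0.0125],"dr":[0,0,0.207]},{"slide":[0.052,-0.1875,0.0125],"dr":[0,0,0.207]},{"slide":[0.052,-0.1875,0.0125],"dr":[0,0,0.207]},{"slide":[0.052,-0.1875,0.0125],"dr":[0,0,0.207]},{"slide":[0.052,-0.1875,0.0125],"dr":[0,0,0.207]},{"slide":[0.052,-0.1875,0.0125],"dr":[0,0,0.207]},{"slide":[0.052,-0.1875,0.0125],"dr":[0,0,0.207]},{"slide":[0.052,-0.1875,0.0125],"dr":[0,0,0.207]},{"slide":[0.052,-0.1875,0.0125],"dr":[0,0,0.207]},{"slide":[0.052,-0.1875,0.0125],"dr":[0,0,0.207]},{"slide":[0.052,-0.1875,0.0125],"dr":[0,0,0.207]},{"slide":[0.052,-0.1875,0.0125],"dr":[0,0,0.207]},{"slide":[0.052,-0.1875,0.0125],"dr":[0,0,0.207]},{"slide":[0.052,-0.1875,0.0125],"dr":[0,0,0.207]},{"slide":[0.052,-0.1875,0.0125],"dr":[0,0,0.207]},{"slide":[0.052,-0.1875,0.0125],"dr":[0,0,0.207]}]' 0 40
python3 - <<'E'
from h import *
np.set_printoptions(precision=4,suppress=True)
p=viewer.camera("wrist");save(p,"w1");print(p["eye"],p["orientation"])
r=R.from_quat(sensors.state()["tool_rot"]);print(r.as_matrix(), "cam in tool",r.inv().apply(p["eye"]-sensors.state()["tcp_pos"]))
t=viewer.camera("top")
w=world(t,np.ones((400,640),bool));b=w[(w[:,0]>.66)&(w[:,0]<.95)&(w[:,1]<0)&(w[:,1]>-.42)&(w[:,2]>.04)]
for x in np.arange(.66,.95,.03):
  for y in np.arange(-.42,0,.06):
    q=b[(abs(b[:,0]-x)<.015)&(abs(b[:,1]-y)<.03)]
    if len(q):print("(%.2f,%.2f):%.2f"%(x,y,q[:,2].max()),end=" ")
E
```

```text
t: 3.5
tcp_pos: [0.38, -0.2293, 0.2445]
tool_rot: [-0.022, 1.0, -0.0, 0.0]
contact_force: [1.3, -0.8, 0.1]
width: -0.002
grip_force: 0.0
[ 0.2976 -0.233   0.4242] [-0.1118 -0.1165  0.7127  0.6826]
[[-0.9992 -0.04    0.    ]
 [-0.04    0.9992 -0.0044]
 [ 0.0002 -0.0044 -1.    ]] cam in tool [ 0.0834  0.0041 -0.1806]
(0.66,-0.42):0.83 (0.66,-0.30):0.06 (0.66,-0.24):0.05 (0.66,-0.06):0.04 (0.69,-0.42):0.84 (0.69,-0.06):0.04 (0.72,-0.42):0.84 (0.72,-0.06):0.04 (0.75,-0.42):0.81 (0.75,-0.30):0.11 (0.75,-0.06):0.06 (0.78,-0.42):0.77 (0.78,-0.36):0.11 (0.78,-0.30):0.16 (0.78,-0.24):0.15 (0.78,-0.06):0.05 (0.81,-0.42):0.72 (0.81,-0.30):0.16 (0.81,-0.24):0.15 (0.81,-0.18):0.10 (0.81,-0.12):0.16 (0.81,-0.06):0.11 (0.84,-0.42):0.67 (0.84,-0.30):0.15 (0.84,-0.18):0.11 (0.84,-0.12):0.16 (0.84,-0.06):0.12 (0.87,-0.42):0.63 (0.87,-0.12):0.16 (0.87,-0.06):0.11 (0.90,-0.42):0.58 (0.90,-0.06):0.06 (0.93,-0.42):0.53 (0.93,-0.06):0.06
```

View pics/w1.png

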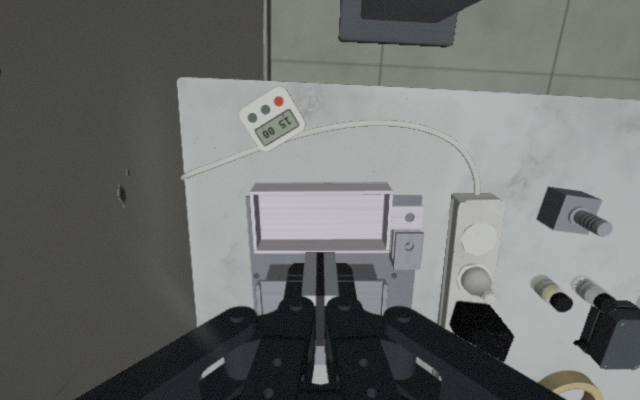

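The wrist view shows the yoke hole at (409,245), the pan's eye at (410,217), the timer at (272,120) and the pin at (605,228). It also shows open table in front of the pan. I'll lower the shut fingers there and push.

```bash
python3 -m creep '[{"slide":[0,0,-0.18]},{"slide":[0,0,-0.18]},{"slide":[0,0,-0.18]},{"slide":[0,0,-0.18]},{"slide":[0,0,-0.18]},{"slide":[0,0,-0.19]},{"slide":[0.05,0.002,0]},{"slide":[0.05,0.002,0]},{"slide":[0.05,0.002,0]},{"slide":[0.04,0.002,0]},{"slide":[0.04,0.002,0]},{"slide":[0.025,0.001,0]}]' || python3 -m creep '[{"slide":[0,0,-0.18],"dr":[0,0,0]},{"slide":[0,0,-0.18],"dr":[0,0,0]},{"slide":[0,0,-0.18],"dr":[0,0,0]},{"slide":[0,0,-0.18],"dr":[0,0,0]},{"slide":[0,0,-0.18],"dr":[0,0,0]},{"slide":[0,0,-0.19],"dr":[0,0,0]},{"slide":[0.05,0.002,0],"dr":[0,0,0]},{"slide":[0.05,0.002,0],"dr":[0,0,0]},{"slide":[0.05,0.002,0],"dr":[0,0,0]},{"slide":[0.04,0.002,0],"dr":[0,0,0]},{"slide":[0.04,0.002,0],"dr":[0,0,0]},{"slide":[0.025,0.001,0],"dr":[0,0,0]}]'
```

```text
t: 4.8
tcp_pos: [0.4325, -0.2257, 0.0274]
tool_rot: [-0.022, 1.0, -0.001, 0.001]
contact_force: [-1.2, -0.7, 1.1]
width: -0.002
grip_force: 0.0invalid input at $[0]: expected keys slide, dr
```

```bash
python3 -m creep '[{"slide":[0.015,0.001,0],"dr":[0,0,0]},{"slide":[0.015,0.001,0],"dr":[0,0,0]},{"slide":[0.015,0.001,0],"dr":[0,0,0]},{"slide":[0,0,0],"dr":[0,0,0]}]'
```

```text
t: 5.2
tcp_pos: [0.44, -0.2247, 0.0262]
tool_rot: [-0.022, 1.0, 0.0, -0.0]
contact_force: [0.9, -0.0, -0.2]
width: -0.001
grip_force: 0.0
```

```bash
python3 -m creep '[{"slide":[0.015,0.001,0],"dr":[0,0,0]},{"slide":[0.015,0.001,0],"dr":[0,0,0]},{"slide":[0.01,0,0],"dr":[0,0,0]}]'
python3 - <<'E'
from h import *
p=viewer.camera("top")
for t in["pan","station"]:
    d=finder.cut_out(p,t)[0];w=world(p,d["pixels"]);a=w[w[:,2]>(.036 if t=="pan" else .05)]
    print(t,cv2.minAreaRect(a[:,:2].astype(np.float32)*1000))
    a=(a[:,:2]-[.529,-.2213])@R.from_euler('z',2.5,degrees=True).as_matrix()[:2,:2];print(np.percentile(a,[1,5,95,99],axis=0))
E
```

```text
t: 5.5
tcp_pos: [0.4481, -0.2243, 0.0263]
tool_rot: [-0.022, 1.0, 0.0, 0.0]
contact_force: [0.6, -0.4, -0.2]
width: -0.002
grip_force: 0.0
pan ((455.84033203125, -181.7813720703125), (76.21654510498047, 90.87407684326172), 2.5617620944976807)
[[-0.10802626 -0.00168109]
 [-0.09836162  0.00369013]
 [-0.03347267  0.08341308]
 [-0.03324223  0.08443634]]
station ((582.7531127929688, -218.71400451660156), (153.47686767578125, 162.18634033203125), 3.0546226501464844)
[[ 0.00146476 -0.07833098]
 [ 0.00717356 -0.07461081]
 [ 0.12331636  0.07621407]
 [ 0.12849319  0.08065815]]
```

Run:
```python
from h import *
p=viewer.camera("wrist");q=viewer.camera("scene")
a=cv2.resize(q["frame"][180:310,280:480],(800,520));save({"frame":a},"s1")
save(p,"w2")
```

```text
(no output)
```

View pics/s1.png

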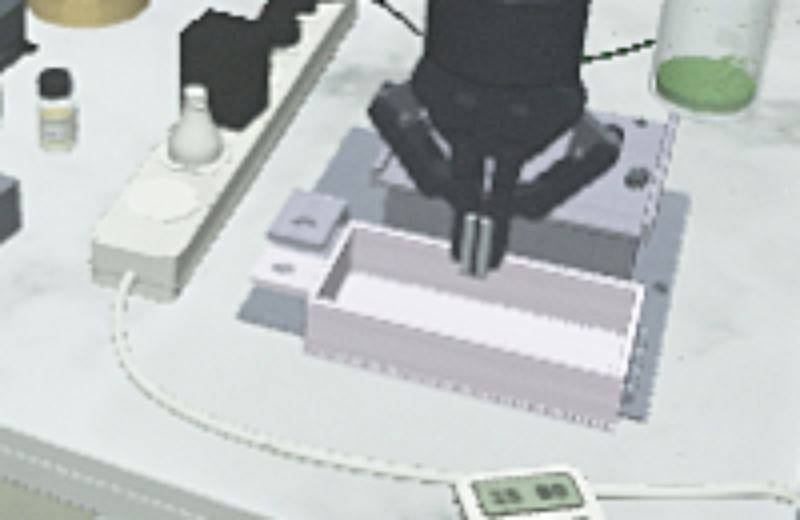

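Run:
```python
from h import *
np.set_printoptions(precision=4,suppress=True)
q=viewer.camera("scene");s=sensors.state();print(s["tcp_pos"],s["contact_force"],pix(q,s["tcp_pos"]))
for n,r,c in[("finger",244,398),("fing",238,398),("floor",262,400),("front wall top",262,359),("front wall mid",275,395),("backwall top right",251,438),("near rim corner R",285,436)]:
    m=np.zeros((400,640),bool);m[r-1:r+2,c-1:c+2]=1;print(n,np.median(world(q,m),0))
```

```text
[ 0.4478 -0.2243  0.0262] [-0.171   0.5476  0.7553] [[396.614  260.8509]]
finger [ 0.4359 -0.2256  0.0784]
fing [ 0.4368 -0.2238  0.0937]
floor [ 0.4694 -0.2277  0.0079]
front wall top [ 0.4133 -0.1516  0.0236]
front wall mid [ 0.4169 -0.2306  0.0133]
backwall top right [ 0.4975 -0.2986  0.0414]
near rim corner R [ 0.4367 -0.3132  0.0012]
```

View pics/w2.png

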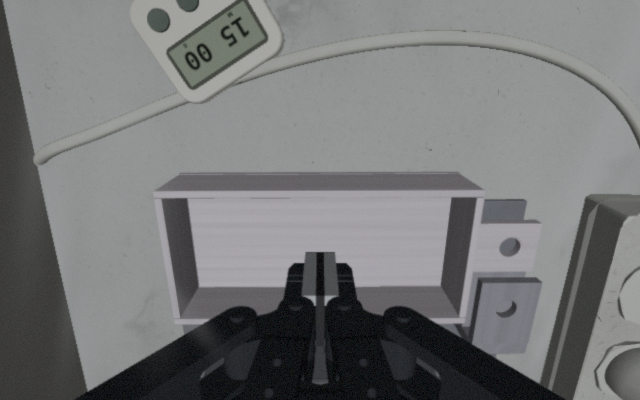

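Run:
```python
from h import *
np.set_printoptions(precision=4,suppress=True)
p=viewer.camera("wrist");q=viewer.camera("scene");print(sensors.state()["qpos"],p["eye"])
def at(c,n,col,row):
    m=np.zeros((400,640),bool);m[row-1:row+2,col-1:col+2]=1;print(n,np.median(world(c,m),0),np.median(c["range_z"][row-1:row+2,col-1:col+2]))
at(p,"table",500,120);at(p,"table2",100,250);at(p,"wrist fingertip",312,262);at(p,"tip",328,258);at(p,"panrim",300,194);at(p,"yoke",520,340);at(p,"panfloor",300,230);at(p,"finger back",318,350)
for r in range(236,254,2): at(q,r,397,r)
print(pix(p,sensors.state()["tcp_pos"]))
```

```text
[-0.5777  0.0759  1.7252  0.0001  1.3405 -2.1919] [ 0.3655 -0.228   0.2059]
table [ 0.3811 -0.1224  0.0008] 0.20097692
table2 [ 0.4759 -0.369   0.    ] 0.22857586
wrist fingertip [ 0.4367 -0.2282  0.0761] 0.14567086
tip [ 0.4363 -0.2214  0.0729] 0.14858603
panrim [ 0.418  -0.2356  0.0415] 0.17239633
yoke [ 0.5054 -0.1022  0.0377] 0.20578432
panfloor [ 0.4524 -0.2365  0.0079] 0.21522456
finger back [ 0.5311 -0.2221  0.022 ] 0.2268902
236 [ 0.4354 -0.2218  0.0978] 0.7315341
238 [ 0.4358 -0.2223  0.0933] 0.73394144
240 [ 0.4359 -0.2226  0.0878] 0.736548
242 [ 0.4358 -0.2229  0.083 ] 0.73842925
244 [ 0.4357 -0.2233  0.0783] 0.7402772
246 [ 0.4364 -0.2237  0.073 ] 0.7430581
248 [ 0.4371 -0.2237  0.0684] 0.7461468
250 [ 0.4917 -0.2131  0.021 ] 0.81626874
252 [ 0.4917 -0.2139  0.0162] 0.81797254
[[320.0315 236.3313]]
```

Both cameras put the shut fingertips at z ≈ 0.067, while the state gives the TCP at 0.026. The real tip is therefore about 41 mm short of the stated TCP, and the fingers passed over the pan without touching it. The w2 picture confirms this: the tips are at (320,255), over the pan. I'll use tip z = TCP z + 0.041, back off and push from outside the front wall.

```bash
python3 -m creep '[{"slide":[-0.105,-0.005,0],"dr":[0,0,0]},{"slide":[-0.105,-0.005,0],"dr":[0,0,0]},{"slide":[-0.105,-0.005,0],"dr":[0,0,0]},{"slide":[0,0,-0.11],"dr":[0,0,0]},{"slide":[0,0,-0.11],"dr":[0,0,0]},{"slide":[0.05,0.002,0],"dr":[0,0,0]},{"slide":[0.05,0.002,0],"dr":[0,0,0]},{"slide":[0.05,0.002,0],"dr":[0,0,0]},{"slide":[0.04,0.002,0],"dr":[0,0,0]},{"slide":[0.04,0.002,0],"dr":[0,0,0]}]'; python3 -m creep '[{"slide":[0.015,0.001,0],"dr":[0,0,0]},{"slide":[0.015,0.001,0],"dr":[0,0,0]}]'
```

```text
t: 6.9
tcp_pos: [0.432, -0.2257, -0.0168]
tool_rot: [-0.022, 1.0, -0.001, 0.0]
contact_force: [-3.2, -0.4, 2.4]
width: 0.003
grip_force: 1.5
t: 7.1
tcp_pos: [0.4372, -0.2251, -0.0174]
tool_rot: [-0.022, 1.0, -0.0, -0.0]
contact_force: [-3.5, 0.0, 3.5]
width: 0.0
grip_force: 1.5
```

```bash
python3 -m creep '[{"slide":[0.01,0,0],"dr":[0,0,0]},{"slide":[0.01,0,0],"dr":[0,0,0]},{"slide":[0.005,0,0],"dr":[0,0,0]}]';  python3 -m creep '[{"slide":[0.005,0,0],"dr":[0,0,0]},{"slide":[0,0,0],"dr":[0,0,0]}]'
```

```text
t: 7.4
tcp_pos: [0.4407, -0.225, -0.0177]
tool_rot: [-0.022, 1.0, 0.0, -0.001]
contact_force: [-8.1, -1.0, 7.1]
width: 0.0
grip_force: 3.9
t: 7.6
tcp_pos: [0.4407, -0.2251, -0.0177]
tool_rot: [-0.022, 1.0, 0.0, -0.002]
contact_force: [-8.7, -0.9, 5.5]
width: 0.001
grip_force: 4.3
```

```bash
python3 -m creep '[{"slide":[-0.06,0,0],"dr":[0,0,0]},{"slide":[0,0,0.2],"dr":[0,0,0]},{"slide":[0,0,0.2],"dr":[0,0,0]},{"slide":[-0.03,0.12,0.2],"dr":[0,0,0]},{"slide":[-0.03,0.15,0.2],"dr":[0,0,0]},{"slide":[-0.03,0.15,0.15],"dr":[0,0,0]},{"slide":[0,0.15,0],"dr":[0,0,0]},{"slide":[0,0,0],"dr":[0,0,0]},{"slide":[0,0,0],"dr":[0,0,0]}]' 60
python3 - <<'E'
from h import *
np.set_printoptions(precision=4,suppress=True)
p=viewer.camera("wrist");save(p,"w3")
for t in["pan","station","pin","chip_1"]:
  for d in finder.cut_out(p,t)[:1]:
    w=world(p,d["pixels"]);z=np.percentile(w[:,2],95);print(t,d["conf"],d["at"],np.median(w,0),z,cv2.minAreaRect(w[w[:,2]>z-.004][:,:2].astype(np.float32)*1000))
q=viewer.camera("top");d=finder.cut_out(q,"pan")[0];w=world(q,d["pixels"]);print("toppan",cv2.minAreaRect(w[w[:,2]>.036][:,:2].astype(np.float32)*1000))
q=viewer.camera("scene");d=finder.cut_out(q,"pan")[0];w=world(q,d["pixels"]);print("scenepan",cv2.minAreaRect(w[w[:,2]>.036][:,:2].astype(np.float32)*1000))
E
```

```text
t: 8.5
tcp_pos: [0.413, -0.1107, 0.1718]
tool_rot: [-0.023, 1.0, -0.0, 0.001]
contact_force: [1.0, 0.2, -0.7]
width: 0.601
grip_force: 0.0
pan 0.94 [202.6, 240.5] [ 0.4934 -0.2329  0.0091] 0.041872485156301376 ((469.6039123535156, -220.0961456298828), (124.52188873291016, 173.57992553710938), 3.366028308868408)
station 0.64 [278.1, 289.7] [ 0.5374 -0.1452  0.0052] 0.05590855375339593 ((525.5291137695312, -214.4593505859375), (170.5038604736328, 272.02069091796875), 85.95303344726562)
pin 0.8 [529.4, 214.2] [0.4321 0.0789 0.0647] 0.08038894448128053 ((434.6803283691406, 83.837890625), (17.458147048950195, 16.756000518798828), 36.440025329589844)
chip_1 0.69 [268.1, 342.8] [ 0.5929 -0.1584  0.0577] 0.05935725520053475 ((594.0550537109375, -158.6511993408203), (13.950061798095703, 11.485343933105469), 41.0786247253418)
toppan ((481.98822021484375, -195.27565002441406), (93.77542114257812, 225.56964111328125), 3.6042637825012207)
scenepan ((491.2294921875, -224.7104034423828), (85.27159881591797, 164.59368896484375), 2.008296251296997)
```

View pics/w3.png

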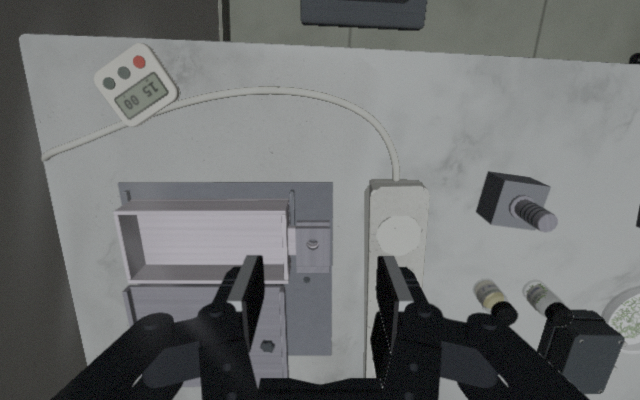

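Run:
```python
from h import *
np.set_printoptions(precision=4,suppress=True)
p=viewer.camera("wrist")
g=cv2.cvtColor(p["frame"],cv2.COLOR_RGB2GRAY)
print(g[236:254,302:326])
def ray(u,v,z):
    n=cv2.undistortPoints(np.array([[[u,v]]],float),np.array(p["intrinsics"]),np.array(p["D"]))[0,0]
    d=R.from_quat(p["orientation"]).apply([n[0],-n[1],-1]);e=np.array(p["eye"]);return e+d*(z-e[2])/d[2]
print("hole",ray(313,244,.038))
# pin: top disc and axis
d=finder.cut_out(p,"pin")[0];w=world(p,d["pixels"])
for a,b in[(.076,.09),(.06,.075),(.045,.06)]:
    s=w[(w[:,2]>a)&(w[:,2]<b)];print(len(s),s.mean(0),s.min(0),s.max(0))
s=sensors.state();print(s["tcp_pos"],s["qpos"])
for n,u,v in[("strip",398,190),("stripL",375,260),("stripR",418,260),("lid",400,235)]: print(n,p["range_z"][v,u]);m=np.zeros((400,640),bool);m[v,u]=1;print(world(p,m))
```

```text
[[128 128 127 127 128 129 128 129 128 124 122 124 124 124 124 125 127 128
  131 126 127 126 125 126]
 [126 127 129 127 131 128 129 127 125 121 123 125 125 125 125 127 128 127
  128 127 129 128 126 130]
 [127 125 128 129 128 130 129 127 127 122 122 121 123 123 123 125 124 128
  132 129 132 128 127 126]
 [127 127 127 130 129 128 128 124 121 115 113 113 117 116 120 125 130 130
  129 128 128 127 127 130]
 [126 128 128 130 130 127 124 118 102 103 101 101 102 104 106 120 121 127
  128 129 129 127 126 126]
 [124 127 130 127 130 127 120 108  88  83  92  92  90  87  88  98 114 125
  128 130 129 126 126 127]
 [124 125 126 128 131 122 110 112 104  90  84  80  80  81  83  95 109 122
  126 129 128 126 125 124]
 [125 129 130 127 128 119  99 108 116 108  98  94  95  99 103 105 112 120
  128 129 127 126 125 127]
 [126 130 129 131 127 121 102  98 108 111 117 115 114 110 109 110 128 123
  124 131 126 129 124 128]
 [126 129 125 130 126 109  96 112 108 103 107 108 105 103 113 131 143 122
  123 129 129 128 126 129]
 [123 126 127 127 128 110  99 131 129 118 121 120 119 126 137 145 123 111
  125 130 129 12
[... 519 characters left out ...]
27 128 127 128 128 129 128 128 126 124 120 124 124 123 126 125 127 127
  130 129 130 128 124 127]
 [126 126 129 130 129 128 129 129 125 124 122 121 124 123 127 128 130 130
  130 129 129 126 126 127]]
hole [ 0.4827 -0.1154  0.038 ]
339 [0.4342 0.0832 0.0795] [0.4257 0.0758 0.0762] [0.4435 0.0931 0.0819]
254 [0.4318 0.0785 0.0677] [0.4252 0.0748 0.06  ] [0.4438 0.0875 0.075 ]
205 [0.4314 0.0785 0.0527] [0.4253 0.0748 0.045 ] [0.442 0.088 0.06 ]
[ 0.4129 -0.1113  0.1718] [-0.3962 -0.1843  1.6748  0.0001  1.6514 -2.0101]
strip 0.32931635
[[ 0.4237 -0.0369  0.0363]]
stripL 0.3527797
[[ 0.4987 -0.0518  0.0365]]
stripR 0.3538047
[[ 0.4974 -0.0077  0.0356]]
lid 0.34016764
[[ 0.4684 -0.0306  0.04  ]]
```

The w3 picture shows the pan home, with its lug between the yoke ears. The hole is at (313,245), giving (0.4837, -0.1153), and the pin at (545,217) is at (0.4345, 0.0840). I'll turn 90° and go above the pin.

```bash
python3 -m creep '[{"slide":[0.006,0.0542,-0.02],"dr":[0,0,-1]},{"slide":[0.006,0.0542,-0.02],"dr":[0,0,-1]},{"slide":[0.006,0.0542,-0.02],"dr":[0,0,-1]},{"slide":[0.006,0.0542,-0.02],"dr":[0,0,-1]},{"slide":[0.006,0.0542,-0.02],"dr":[0,0,-1]},{"slide":[0.006,0.0542,-0.02],"dr":[0,0,-1]},{"slide":[0.006,0.0542,-0.02],"dr":[0,0,-1]},{"slide":[0.006,0.0542,-0.02],"dr":[0,0,-1]},{"slide":[0.006,0.0542,-0.02],"dr":[0,0,-1]},{"slide":[0.006,0.0542,-0.02],"dr":[0,0,-1]},{"slide":[0.006,0.0542,-0.02],"dr":[0,0,-1]},{"slide":[0.006,0.0542,-0.02],"dr":[0,0,-1]},{"slide":[0.006,0.0542,-0.02],"dr":[0,0,-1]},{"slide":[0.006,0.0542,-0.02],"dr":[0,0,-1]},{"slide":[0.006,0.0542,-0.02],"dr":[0,0,-1]},{"slide":[0.006,0.0542,-0.02],"dr":[0,0,-1]},{"slide":[0.006,0.0542,-0.02],"dr":[0,0,-1]},{"slide":[0.006,0.0542,-0.02],"dr":[0,0,-1]},{"slide":[0,0,0],"dr":[0,0,0]}]' 50
```

```text
t: 10.95
tcp_pos: [0.4341, 0.0848, 0.0993]
tool_rot: [0.691, 0.723, -0.0, -0.001]
contact_force: [-0.2, -0.6, -0.5]
width: 0.498
grip_force: 0.0
```

Run:
```python
from h import *
np.set_printoptions(precision=4,suppress=True)
p=viewer.camera("wrist");s=sensors.state();r=R.from_quat(s["tool_rot"])
print(s["tcp_pos"],s["qpos"],r.as_matrix())
d=finder.cut_out(p,"pin")[0];w=world(p,d["pixels"]);t=w[w[:,2]>.077];print("pin top",d["conf"],t.mean(0),t.min(0),t.max(0))
# fingers in tool frame: points above z=.1
w=world(p,np.ones((400,640),bool));f=w[(w[:,2]>.09)&(np.hypot(*(w[:,:2]-s["tcp_pos"][:2]).T)<.06)]
f=r.inv().apply(f-s["tcp_pos"])
print("finger tool-frame min/max",f.min(0),f.max(0),"tip z",np.percentile(f[:,2],[98,99.5]))
for sg in(-1,1):
    h=f[(f[:,1]*sg>0)&(f[:,2]>-.06)];print(sg,np.percentile(h,[2,50,98],axis=0))
```

```text
[0.4343 0.0842 0.0997] [ 0.0633 -0.1163  1.7603 -0.0003  1.4983  0.017 ] [[-0.0463  0.9989 -0.0007]
 [ 0.9989  0.0463 -0.0003]
 [-0.0003 -0.0007 -1.    ]]
pin top 0.61 [0.4344 0.0855 0.0798] [0.4257 0.0763 0.0773] [0.4431 0.0935 0.082 ]
finger tool-frame min/max [-0.0129 -0.059  -0.1235] [ 0.0192  0.0588 -0.0382] tip z [-0.0492 -0.0435]
-1 [[-0.0093 -0.035  -0.0597]
 [ 0.0075 -0.0241 -0.0522]
 [ 0.0119 -0.0218 -0.0402]]
1 [[-0.0093  0.0206 -0.0598]
 [ 0.0075  0.023  -0.0521]
 [ 0.0118  0.034  -0.0405]]
```

```bash
python3 -m creep '[{"slide":[0,0,-0.13],"dr":[0,0,0]},{"slide":[0,0,-0.13],"dr":[0,0,0]},{"slide":[0,0,-0.13],"dr":[0,0,0]},{"slide":[0,0,-0.08],"dr":[0,0,0]},{"slide":[0,0,0],"dr":[0,0,0]}]';  python3 -m creep '[{"slide":[0,0,0],"dr":[0,0,0]},{"slide":[0,0,0],"dr":[0,0,0]},{"slide":[0,0,0],"dr":[0,0,0]},{"slide":[0,0,0],"dr":[0,0,0]},{"slide":[0,0,0],"dr":[0,0,0]}]' 0 70
```

```text
t: 11.55
tcp_pos: [0.4322, 0.0832, 0.0036]
tool_rot: [0.691, 0.722, -0.002, -0.002]
contact_force: [-0.1, -0.1, 1.0]
width: 0.5
grip_force: 0.0
t: 12.05
tcp_pos: [0.436, 0.0839, 0.0076]
tool_rot: [0.691, 0.722, 0.001, 0.001]
contact_force: [-0.2, -0.5, 5.6]
width: 0.19
grip_force: 68.3
```

```bash
python3 -m creep '[{"slide":[0,0,0.09],"dr":[0,0,0]},{"slide":[0,0,0.09],"dr":[0,0,0]},{"slide":[0,0,0.09],"dr":[0,0,0]},{"slide":[0,0,0.09],"dr":[0,0,0]},{"slide":[0.0246,-0.0997,0],"dr":[0,0,0]},{"slide":[0.0246,-0.0997,0],"dr":[0,0,0]},{"slide":[0.0246,-0.0997,0],"dr":[0,0,0]},{"slide":[0.0246,-0.0997,0],"dr":[0,0,0]},{"slide":[0.0246,-0.0997,0],"dr":[0,0,0]},{"slide":[0.0246,-0.0997,0],"dr":[0,0,0]},{"slide":[0.0246,-0.0997,0],"dr":[0,0,0]},{"slide":[0.0246,-0.0997,0],"dr":[0,0,0]},{"slide":[0.0246,-0.0997,0],"dr":[0,0,0]},{"slide":[0.0246,-0.0997,0],"dr":[0,0,0]},{"slide":[0,0,0],"dr":[0,0,0]},{"slide":[0,0,0],"dr":[0,0,0]}]'
python3 - <<'E'
from h import *
np.set_printoptions(precision=4,suppress=True)
p=viewer.camera("wrist");q=viewer.camera("scene")
save({"frame":np.hstack([cv2.resize(p["frame"][100:350,220:420],(400,500)),cv2.resize(q["frame"][180:280,300:400],(400,500)) if 0 else cv2.resize(q["frame"][180:280,310:390],(400,500))])},"c1")
for c in(p,q):
  for d in finder.cut_out(c,"pin")[:1]:
    w=world(c,d["pixels"]);print(d["conf"],d["at"],np.median(w,0),w.min(0),w.max(0))
    for a in np.arange(.06,.16,.01):
        s=w[abs(w[:,2]-a)<.005]
        if len(s)>3:print(a,s.mean(0),s.min(0)[:2],s.max(0)[:2])
E
```

```text
t: 13.65
tcp_pos: [0.4833, -0.1151, 0.0775]
tool_rot: [0.692, 0.722, 0.0, -0.001]
contact_force: [0.3, -0.2, 0.1]
width: 0.197
grip_force: 68.5
0.57 [317.8, 284.0] [ 0.4826 -0.1079  0.1419] [ 0.4689 -0.2393  0.0073] [ 0.4984 -0.1021  0.1518]
0.07999999999999999 [ 0.4824 -0.1114  0.0832] [ 0.4791 -0.113 ] [ 0.4862 -0.1106]
0.08999999999999998 [ 0.4825 -0.1108  0.087 ] [ 0.4796 -0.1123] [ 0.4861 -0.1098]
0.10999999999999997 [ 0.4824 -0.106   0.1102] [ 0.4723 -0.1124] [ 0.4928 -0.1021]
0.11999999999999997 [ 0.4827 -0.1068  0.1205] [ 0.4737 -0.1114] [ 0.4914 -0.1036]
0.12999999999999995 [ 0.4823 -0.1068  0.1301] [ 0.4744 -0.1121] [ 0.4908 -0.1044]
0.13999999999999996 [ 0.4827 -0.1069  0.1401] [ 0.4745 -0.1243] [ 0.4909 -0.1041]
0.14999999999999997 [ 0.4828 -0.1124  0.1493] [ 0.4747 -0.1227] [ 0.491  -0.1044]
0.42 [354.2, 215.2] [ 0.4793 -0.1161  0.0992] [ 0.4723 -0.1207  0.0905] [ 0.4823 -0.1138  0.1086]
0.09999999999999998 [ 0.4799 -0.1155  0.0988] [ 0.4788 -0.1183] [ 0.4823 -0.1138]
```

View pics/c1.png

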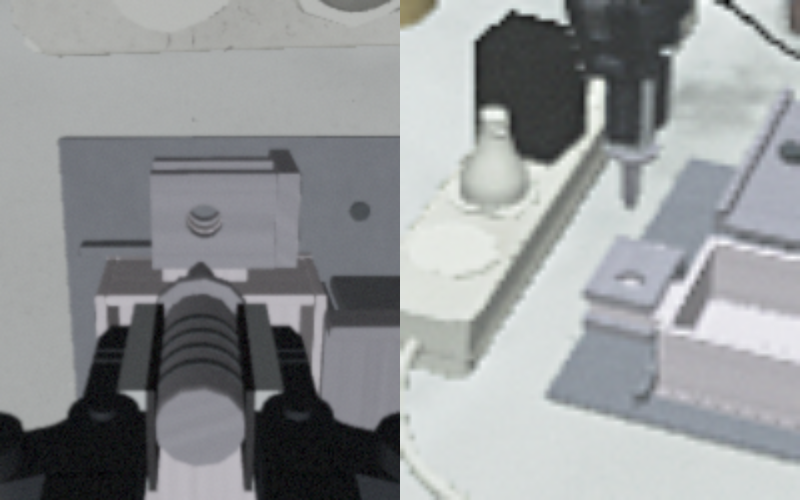

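The pin hangs upright in the fingers, and the yoke hole shows at about (322.5,210) in the wrist picture. I'll measure the hole against the shank in this same camera.

Run:
```python
from h import *
np.set_printoptions(precision=4,suppress=True)
p=viewer.camera("wrist");g=cv2.cvtColor(p["frame"],cv2.COLOR_RGB2GRAY)
print(g[199:222,310:336])
def ray(u,v,z):
    n=cv2.undistortPoints(np.array([[[u,v]]],float),np.array(p["intrinsics"]),np.array(p["D"]))[0,0]
    d=R.from_quat(p["orientation"]).apply([n[0],-n[1],-1]);e=np.array(p["eye"]);return e+d*(z-e[2])/d[2]
for v in(208,210,212):print("hole",ray(322.5,v,.038))
w=world(p,np.ones((400,640),bool));s=w[(w[:,2]>.075)&(w[:,2]<.155)&(np.hypot(w[:,0]-.4828,w[:,1]+.114)<.0135)]
for a in np.arange(.078,.152,.004):
    k=s[abs(s[:,2]-a)<.002]
    if len(k)>5:print("%.3f"%a,len(k),k.min(0)[:2],k.max(0)[:2])
t=s[s[:,2]>.1475];print("top",t.mean(0),t.min(0),t.max(0))
```

```text
[[144 143 146 147 145 144 143 145 144 142 145 146 147 145 142 145 143 144
  144 145 146 147 145 145 146 147]
 [146 145 146 146 144 145 147 148 141 145 145 146 145 145 147 145 147 145
  145 146 146 147 146 145 146 144]
 [145 146 145 144 144 144 146 144 143 144 145 143 146 141 142 146 146 145
  145 145 146 145 144 144 144 144]
 [146 147 145 146 144 145 143 145 142 138 138 137 137 139 144 143 144 145
  144 145 144 145 147 142 146 145]
 [143 143 144 145 142 143 139 137 133 129 127 128 127 127 132 136 141 143
  146 144 144 145 144 146 143 143]
 [142 143 142 145 141 137 132 129 121 121 117 120 118 119 119 123 131 137
  141 144 143 145 145 144 143 145]
 [142 143 141 141 137 126 122 121 118 118 118 115 119 117 116 120 120 127
  136 143 144 147 146 145 142 143]
 [144 143 139 138 131 108 109 117 121 117 121 119 117 118 118 116 114 108
  110 134 140 144 142 143 141 142]
 [140 142 136 129 117  92  89 104 115 117 116 115 118 116 115 114 100  89
  101 130 138 140 142 141 144 141]
 [140 138 132 123 129 110  88  82  94 103 109 111 109 109 101  96  83  90
  120 124 133 138 140 138 141 140]
 [140 136 
[... 1568 characters left out ...]
24] [ 0.4863 -0.1095]
0.090 12 [ 0.4803 -0.1108] [ 0.4857 -0.1096]
0.106 40 [ 0.4724 -0.1086] [ 0.4935 -0.1018]
0.110 424 [ 0.4725 -0.1121] [ 0.4934 -0.1015]
0.114 129 [ 0.4747 -0.1108] [ 0.491  -0.1046]
0.118 147 [ 0.4734 -0.1104] [ 0.4912 -0.1034]
0.122 161 [ 0.4732 -0.1101] [ 0.4914 -0.1033]
0.126 195 [ 0.4734 -0.1109] [ 0.4913 -0.1035]
0.130 260 [ 0.4732 -0.1116] [ 0.4915 -0.1031]
0.134 184 [ 0.4734 -0.1109] [ 0.4912 -0.1034]
0.138 256 [ 0.4735 -0.1104] [ 0.4915 -0.1034]
0.142 323 [ 0.4733 -0.1246] [ 0.4916 -0.1034]
0.146 303 [ 0.4732 -0.1219] [ 0.4916 -0.1032]
0.150 1743 [ 0.4717 -0.1249] [ 0.4933 -0.1033]
top [ 0.4828 -0.1124  0.1505] [ 0.4717 -0.1249  0.1475] [ 0.4936 -0.1033  0.155 ]
```

```bash
python3 -m creep '[{"slide":[0.0085,-0.0065,0],"dr":[0,0,0]},{"slide":[0,0,-0.08],"dr":[0,0,0]},{"slide":[0,0,-0.06],"dr":[0,0,0]},{"slide":[0,0,-0.04],"dr":[0,0,0]},{"slide":[0,0,-0.02],"dr":[0,0,0]},{"slide":[0,0,-0.02],"dr":[0,0,0]},{"slide":[0,0,-0.02],"dr":[0,0,0]}]'
```

```text
t: 14.6
tcp_pos: [0.4857, -0.1168, 0.03]
tool_rot: [0.692, 0.722, 0.0, 0.0]
contact_force: [0.4, -0.2, -1.5]
width: 0.192
grip_force: 68.5
```

```bash
python3 -m creep '[{"slide":[0,0,-0.02],"dr":[0,0,0]},{"slide":[0,0,-0.02],"dr":[0,0,0]}]'
```

```text
t: 14.8
tcp_pos: [0.4856, -0.1168, 0.0219]
tool_rot: [0.692, 0.722, 0.0, 0.0]
contact_force: [-0.1, -0.1, -0.2]
width: 0.191
grip_force: 68.5
```

```bash
python3 -m creep '[{"slide":[0,0,-0.02],"dr":[0,0,0]},{"slide":[0,0,-0.02],"dr":[0,0,0]},{"slide":[0,0,-0.01],"dr":[0,0,0]}]'; python3 -m creep '[{"slide":[0,0,-0.01],"dr":[0,0,0]},{"slide":[0,0,-0.01],"dr":[0,0,0]}]'
```

```text
t: 15.1
tcp_pos: [0.4851, -0.1166, 0.0114]
tool_rot: [0.692, 0.722, -0.0, -0.0]
contact_force: [1.0, 0.4, -0.0]
width: 0.193
grip_force: 68.5
t: 15.3
tcp_pos: [0.4855, -0.1168, 0.0096]
tool_rot: [0.692, 0.722, -0.0, 0.0]
contact_force: [-7.0, 1.4, 16.1]
width: 0.192
grip_force: 70.6
```

```bash
python3 -m creep '[{"slide":[0,0,0],"dr":[0,0,0]},{"slide":[0,0,0],"dr":[0,0,0]},{"slide":[0,0,0],"dr":[0,0,0]},{"slide":[0,0,0.15],"dr":[0,0,0]},{"slide":[0,0,0.2],"dr":[0,0,0]},{"slide":[0,0,0.2],"dr":[0,0,0]},{"slide":[0,0,0.2],"dr":[0,0,0]},{"slide":[0,0,0.2],"dr":[0,0,0]},{"slide":[0,0,0],"dr":[0,0,0]}]' 45
python3 - <<'E'
from h import *
np.set_printoptions(precision=4,suppress=True)
o=np.array([.529,-.2213]);Rm=R.from_euler('z',2.5,degrees=True).as_matrix()[:2,:2]
p=viewer.camera("wrist");q=viewer.camera("scene");save(p,"w4")
for n,c in(("wrist",p),("scene",q)):
  for t in["pin","pan","scraper","rest_floor","chip_1"]:
   for d in finder.cut_out(c,t)[:6 if t=="chip_1" else 1]:
    w=world(c,d["pixels"]);z=np.percentile(w[:,2],95);a=w[w[:,2]>z-.004];r=cv2.minAreaRect(a[:,:2].astype(np.float32)*1000);print(n,t,round(d["conf"],2),d["at"],"zmax",z,np.round(r[0],1),np.round(r[1],1),round(r[2],1),"st",(np.array(r[0])/1000-o)@Rm)
t=viewer.camera("top");d=finder.cut_out(t,"station")[0];w=world(t,d["pixels"]);a=w[(w[:,2]>.053)&(w[:,2]<.07)]
s=(a[:,:2]-o)@Rm
for d in finder.cut_out(t,"chip_1")[:6]: print("topchip",d["conf"],(np.median(world(t,d["pixels"]),0)[:2]-o)@Rm)
# lips
for sg in(1,-1):
    k=s[(abs(s[:,1]*sg-.078)<.006)];f=np.polyfit(k[:,0],k[:,1],1);print("lip",len(k),f)
E
```

```text
t: 16.2
tcp_pos: [0.4888, -0.1179, 0.2054]
tool_rot: [0.692, 0.722, 0.003, 0.006]
contact_force: [-0.4, -0.1, 0.3]
width: 0.453
grip_force: 0.0
wrist pin 0.77 [312.0, 167.8] zmax 0.08287804801527285 [ 484.9 -115. ] [15.3 15.9] 2.5 st [-0.0394  0.1081]
wrist pan 0.94 [314.6, 246.3] zmax 0.04200454839343419 [ 490.  -222.9] [ 79.6 166. ] 2.1 st [-0.039   0.0001]
wrist chip_1 0.72 [422.7, 212.7] zmax 0.05977235386861248 [ 594.6 -157.9] [14.5 11. ] 77.2 st [0.0683 0.0605]
wrist chip_1 0.67 [377.5, 236.4] zmax 0.06075790404487751 [ 551.  -185.8] [11.  10.6] 34.8 st [0.0235 0.0345]
wrist chip_1 0.59 [399.4, 261.8] zmax 0.06185339641518918 [ 578.4 -213.9] [ 9.3 16.4] 35.8 st [0.0497 0.0052]
scene pin 0.57 [352.6, 226.8] zmax 0.08231741369970624 [ 483.4 -117.7] [13.2 13.6] 21.3 st [-0.041   0.1055]
scene pan 0.78 [401.5, 250.2] zmax 0.042111840571225634 [ 490.8 -224.4] [ 86.5 165.3] 3.0 st [-0.0383 -0.0014]
scene scraper 0.55 [211.1, 212.4] zmax 0.08525788221894703 [397.7 248.9] [67.4 22.8] 12.2 st [-0.1107  0.4755]
scene rest_floor 0.61 [207.8, 212.0] zmax 0.08537310150617745 [397.7 248.9] [67.4 22.8] 12.2 st [-0.1107  0.4755]
lip 7 [-0.0694  0.087 ]
lip 53 [ 0.0003 -0.0768]
```

View pics/w4.png

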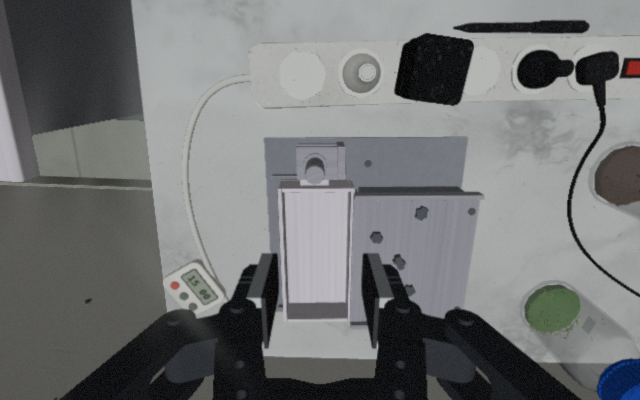

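The w4 picture shows the pin seated in the yoke at (315,165), with its top at z 0.083, and the pan home. Three chips are in clear view at (422,213), (377,237) and (399,262). A fourth is partly hidden by the gripper at (410,290). I'll shift to see the rest of the plate.

```bash
python3 -m creep '[{"slide":[0,-0.15,0.05],"dr":[0,0,0]},{"slide":[0,-0.15,0.05],"dr":[0,0,0]},{"slide":[0,-0.15,0],"dr":[0,0,0]},{"slide":[0,0,0],"dr":[0,0,0]}]'
python3 - <<'E'
from h import *
np.set_printoptions(precision=4,suppress=True)
o=np.array([.529,-.2213]);Rm=R.from_euler('z',2.5,degrees=True).as_matrix()[:2,:2]
p=viewer.camera("wrist");save(p,"w5")
for d in finder.cut_out(p,"chip_1")[:8]:
    w=world(p,d["pixels"]);s=(w[:,:2]-o)@Rm;print(round(d["conf"],2),d["at"],np.median(w,0),"st",s.min(0),s.max(0))
w=world(p,np.ones((400,640),bool));s=np.c_[(w[:,:2]-o)@Rm,w[:,2]]
k=s[(s[:,0]>.005)&(s[:,0]<.125)&(abs(s[:,1])<.073)&(s[:,2]>.0545)&(s[:,2]<.066)]
im=np.zeros((160,140),np.uint8)
im[(k[:,1]*1000+80).astype(int),(k[:,0]*1000+5).astype(int)]=255
im=cv2.dilate(im,np.ones((3,3)))
n,l,st,c=cv2.connectedComponentsWithStats(im)
for i in range(1,n):
    if st[i,4]>40:print("blob x",st[i,0]-5,st[i,0]+st[i,2]-5,"y",st[i,1]-80,st[i,1]+st[i,3]-80,st[i,4])
for a,b in((.0,.13),):
    pl=s[(s[:,0]>.01)&(s[:,0]<.12)&(abs(s[:,1])<.07)&(s[:,2]>.04)&(s[:,2]<.0545)];print("plate z",np.median(pl[:,2]))
E
```

```text
t: 17.35
tcp_pos: [0.4853, -0.2099, 0.218]
tool_rot: [0.693, 0.721, -0.001, 0.001]
contact_force: [0.9, 0.9, -0.2]
width: 0.451
grip_force: 0.0
0.71 [422.7, 211.3] [ 0.5931 -0.249   0.0585] st [ 0.0559 -0.0396] [ 0.0716 -0.0249]
0.45 [413.7, 175.6] [ 0.5776 -0.2136  0.06  ] st [ 0.043  -0.0053] [0.0583 0.0131]
0.45 [436.5, 118.9] [ 0.5946 -0.1581  0.0582] st [0.0627 0.0521] [0.0773 0.0678]
blob x 41 59 y -72 -58 191
blob x 54 72 y -39 -23 205
blob x 41 57 y -4 15 204
blob x 16 32 y 26 41 180
blob x 61 76 y 51 69 212
plate z 0.05191108293154706
```

View pics/w5.png

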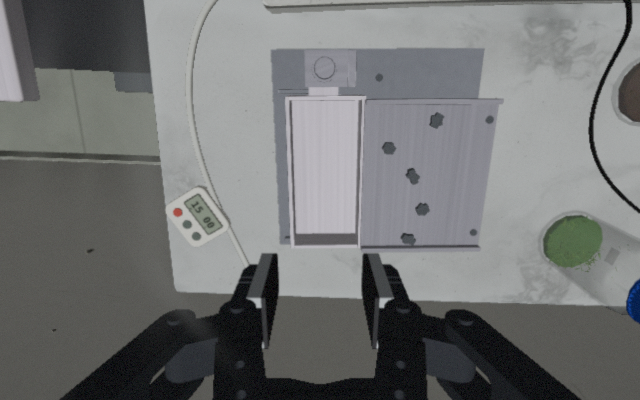

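The w5 picture shows five chips on the plate, at (408,238), (422,209), (412,176), (389,147) and (436,120). Their station y values are -65, -31, 5, 33 and 60 mm, and all lie at x ≤ 76 mm. Two passes, centred at y ±23 mm, will cover them. Next is the scraper.

```bash
python3 -m creep '[{"slide":[-0.0212,0.115,-0.0125],"dr":[0,0,0.962]},{"slide":[-0.0212,0.115,-0.0125],"dr":[0,0,0.962]},{"slide":[-0.0212,0.115,-0.0125],"dr":[0,0,0.962]},{"slide":[-0.0212,0.115,-0.0125],"dr":[0,0,0.962]},{"slide":[-0.0212,0.115,-0.0125],"dr":[0,0,0.962]},{"slide":[-0.0212,0.115,-0.0125],"dr":[0,0,0.962]},{"slide":[-0.0212,0.115,-0.0125],"dr":[0,0,0.962]},{"slide":[-0.0212,0.115,-0.0125],"dr":[0,0,0.962]},{"slide":[-0.0212,0.115,-0.0125],"dr":[0,0,0.962]},{"slide":[-0.0212,0.115,-0.0125],"dr":[0,0,0.962]},{"slide":[-0.0212,0.115,-0.0125],"dr":[0,0,0.962]},{"slide":[-0.0212,0.115,-0.0125],"dr":[0,0,0.962]},{"slide":[-0.0212,0.115,-0.0125],"dr":[0,0,0.962]},{"slide":[-0.0212,0.115,-0.0125],"dr":[0,0,0.962]},{"slide":[-0.0212,0.115,-0.0125],"dr":[0,0,0.962]},{"slide":[-0.0212,0.115,-0.0125],"dr":[0,0,0.962]},{"slide":[-0.0212,0.115,-0.0125],"dr":[0,0,0.962]},{"slide":[-0.0212,0.115,-0.0125],"dr":[0,0,0.962]},{"slide":[-0.0212,0.115,-0.0125],"dr":[0,0,0.962]},{"slide":[-0.0212,0.115,-0.0125],"dr":[0,0,0.962]}]' 70
python3 -m creep '[{"slide":[0,0,0],"dr":[0,0,0]},{"slide":[0,0,0],"dr":[0,0,0]}]' >/dev/null
cat > meas.py <<'E'
from h import *
np.set_printoptions(precision=4,suppress=True)
p=viewer.camera("wrist");s=sensors.state();m=R.from_quat(s["tool_rot"]).as_matrix();print(s["tcp_pos"],"yaw",np.degrees(np.arctan2(m[1,1],m[0,1])),s["qpos"])
w=world(p,np.ones((400,640),bool))
near=(np.hypot(w[:,0]-.4,w[:,1]-.25)<.075)
for n,a,b in(("handle top",.081,.09),("foot top",.03,.037),("rest rim",.013,.019),("rest floor",.003,.008)):
    k=w[near&(w[:,2]>a)&(w[:,2]<b)]
    if len(k)>20:print(n,len(k),cv2.minAreaRect(k[:,:2].astype(np.float32)*1000))
E
python3 meas.py
```

```text
t: 19.45
tcp_pos: [0.3992, 0.2551, 0.1679]
tool_rot: [-0.078, 0.997, 0.0, -0.0]
contact_force: [0.3, -0.1, -0.3]
width: 0.704
grip_force: 0.0
[0.4001 0.2533 0.168 ] yaw 98.70102490445242 [ 0.4448 -0.0774  1.5879 -0.0003  1.6314 -1.2779]
handle top 2140 ((399.2372131347656, 249.75502014160156), (68.83015441894531, 21.775007247924805), 10.127644538879395)
foot top 416 ((359.6545104980469, 242.54751586914062), (17.976905822753906, 19.067386627197266), 8.933477401733398)
rest rim 1298 ((400.91253662109375, 252.66220092773438), (121.44190216064453, 40.05484390258789), 9.225923538208008)
rest floor 760 ((399.0297546386719, 250.09486389160156), (117.25989532470703, 34.36943054199219), 8.982053756713867)
```

```bash
python3 -m creep '[{"slide":[-0.004,-0.0175,-0.12],"dr":[0,0,0.1]},{"slide":[0,0,-0.15],"dr":[0,0,0]},{"slide":[0,0,-0.15],"dr":[0,0,0]},{"slide":[0,0,-0.15],"dr":[0,0,0]},{"slide":[0,0,-0.15],"dr":[0,0,0]},{"slide":[0,0,-0.1],"dr":[0,0,0]},{"slide":[0,0,0],"dr":[0,0,0]}]'; python3 -m creep '[{"slide":[0,0,0],"dr":[0,0,0]},{"slide":[0,0,0],"dr":[0,0,0]},{"slide":[0,0,0],"dr":[0,0,0]},{"slide":[0,0,0],"dr":[0,0,0]},{"slide":[0,0,0],"dr":[0,0,0]},{"slide":[0,0,0],"dr":[0,0,0]}]' 0 80
```

```text
t: 20.4
tcp_pos: [0.3972, 0.2476, 0.0008]
tool_rot: [-0.079, 0.997, -0.001, -0.003]
contact_force: [0.3, -0.9, -1.1]
width: 0.699
grip_force: 0.0
t: 21.0
tcp_pos: [0.4015, 0.2505, 0.0061]
tool_rot: [-0.08, 0.997, 0.001, 0.002]
contact_force: [0.4, 0.2, 5.8]
width: 0.247
grip_force: 78.7
```

```bash
python3 -m creep '[{"slide":[0,0,0.15],"dr":[0,0,0]},{"slide":[0,0,0.17],"dr":[0,0,0]},{"slide":[0,0,0.17],"dr":[0,0,0]},{"slide":[0,0,0.15],"dr":[0,0,0]},{"slide":[0,0,0],"dr":[0,0,0]}]'; python3 -m creep '[{"slide":[0.0577,-0.1224,0],"dr":[0,0,-0.967]},{"slide":[0.0577,-0.1224,0],"dr":[0,0,-0.967]},{"slide":[0.0577,-0.1224,0],"dr":[0,0,-0.967]},{"slide":[0.0577,-0.1224,0],"dr":[0,0,-0.967]},{"slide":[0.0577,-0.1224,0],"dr":[0,0,-0.967]},{"slide":[0.0577,-0.1224,0],"dr":[0,0,-0.967]},{"slide":[0.0577,-0.1224,0],"dr":[0,0,-0.967]},{"slide":[0.0577,-0.1224,0],"dr":[0,0,-0.967]},{"slide":[0.0577,-0.1224,0],"dr":[0,0,-0.967]},{"slide":[0.0577,-0.1224,0],"dr":[0,0,-0.967]},{"slide":[0.0577,-0.1224,0],"dr":[0,0,-0.967]},{"slide":[0.0577,-0.1224,0],"dr":[0,0,-0.967]},{"slide":[0.0577,-0.1224,0],"dr":[0,0,-0.967]},{"slide":[0.0577,-0.1224,0],"dr":[0,0,-0.967]},{"slide":[0.0577,-0.1224,0],"dr":[0,0,-0.967]},{"slide":[0.0577,-0.1224,0],"dr":[0,0,-0.967]},{"slide":[0.0577,-0.1224,0],"dr":[0,0,-0.967]},{"slide":[0.0577,-0.1224,0],"dr":[0,0,-0.967]},{"slide":[0.0577,-0.1224,0],"dr":[0,0,-0.967]},{"slide":[0.0577,-0.1224,0],"dr":[0,0,-0.967]}]'
python3 -m creep '[{"slide":[0,0,0],"dr":[0,0,0]},{"slide":[0,0,0],"dr":[0,0,0]}]'
cat > ms.py <<'E'
from h import *
np.set_printoptions(precision=4,suppress=True)
o=np.array([.529,-.2213]);Rm=R.from_euler('z',2.5,degrees=True).as_matrix()[:2,:2]
s=sensors.state();m=R.from_quat(s["tool_rot"]).as_matrix();print("tcp",s["tcp_pos"],"st",(s["tcp_pos"][:2]-o)@Rm,"yaw",np.degrees(np.arctan2(m[1,1],m[0,1])),s["qpos"])
for n in("wrist","scene"):
    p=viewer.camera(n);save(p,f"{n}_{s['t']:.1f}")
    for d in finder.cut_out(p,"scraper")[:1]:
        w=world(p,d["pixels"]);k=np.c_[(w[:,:2]-o)@Rm,w[:,2]];print(n,d["conf"],"st pct1",np.percentile(k,1,axis=0),"pct99",np.percentile(k,99,axis=0))
        z0=np.percentile(w[:,2],1);f=k[k[:,2]<z0+.025];print(" foot",np.percentile(f,[2,98],axis=0).ravel())
E
python3 ms.py
```

```text
t: 21.5
tcp_pos: [0.4026, 0.2512, 0.1373]
tool_rot: [-0.08, 0.997, 0.002, 0.005]
contact_force: [0.2, -0.6, -0.3]
width: 0.248
grip_force: 78.1
t: 23.5
tcp_pos: [0.6302, -0.2404, 0.1296]
tool_rot: [0.693, 0.721, -0.0, -0.002]
contact_force: [0.6, -0.4, -1.4]
width: 0.246
grip_force: 78.4
t: 23.7
tcp_pos: [0.6297, -0.2396, 0.1296]
tool_rot: [0.692, 0.722, -0.0, -0.002]
contact_force: [-0.4, 0.7, -2.0]
width: 0.25
grip_force: 78.4
tcp [ 0.6297 -0.2396  0.1296] st [ 0.0999 -0.0227] yaw 2.491075989623973 [-0.448   0.3855  1.1384  0.0005  1.6216 -0.4914]
wrist 0.66 st pct1 [ 0.0892 -0.046   0.1424] pct99 [0.1101 0.0279 0.2095]
 foot [0.0898 0.0111 0.136  0.1087 0.028  0.1661]
scene 0.83 st pct1 [ 0.0864 -0.07    0.1314] pct99 [0.1045 0.0242 0.2105]
 foot [ 0.0875 -0.0701  0.1311  0.0938  0.0244  0.156 ]
```

```bash
python3 -m creep '[{"slide":[0,0,-0.12],"dr":[0,0,0]},{"slide":[0,0,-0.12],"dr":[0,0,0]},{"slide":[0,0,-0.09],"dr":[0,0,0]},{"slide":[0,0,-0.045],"dr":[0,0,0]},{"slide":[0,0,0],"dr":[0,0,0]},{"slide":[0,0,0],"dr":[0,0,0]}]';python3 ms.py; python3 -m creep '[{"slide":[0,0,-0.005],"dr":[0,0,0]},{"slide":[0,0,0],"dr":[0,0,0]}]'
```

```text
t: 24.5
tcp_pos: [0.6311, -0.2397, 0.0581]
tool_rot: [0.691, 0.723, 0.0, 0.001]
contact_force: [0.0, 0.1, -0.5]
width: 0.248
grip_force: 78.4
tcp [ 0.6311 -0.2397  0.0581] st [ 0.1012 -0.0228] yaw 2.5231292380358674 [-0.4469  0.419   1.2368  0.0001  1.4842 -0.491 ]
wrist 0.68 st pct1 [ 0.0901 -0.0462  0.0663] pct99 [0.1112 0.0278 0.138 ]
 foot [0.0909 0.0103 0.06   0.1101 0.0279 0.0881]
scene 0.96 st pct1 [ 0.0871 -0.0715  0.0583] pct99 [0.1062 0.0253 0.1388]
 foot [ 0.0888 -0.0713  0.0579  0.0959  0.0254  0.0828]
t: 24.9
tcp_pos: [0.6307, -0.2399, 0.0563]
tool_rot: [0.692, 0.722, 0.0, 0.0]
contact_force: [0.1, 0.0, -1.4]
width: 0.247
grip_force: 78.4
```

```bash
python3 -m creep '[{"slide":[0,0,-0.01],"dr":[0,0,0]},{"slide":[0,0,0],"dr":[0,0,0]}]'; python3 -m creep '[{"slide":[0,0,-0.006],"dr":[0,0,0]},{"slide":[0,0,0],"dr":[0,0,0]}]'
```

```text
t: 25.1
tcp_pos: [0.6304, -0.2397, 0.0535]
tool_rot: [0.692, 0.722, -0.0, -0.0]
contact_force: [-0.5, -0.0, -2.0]
width: 0.247
grip_force: 78.4
t: 25.3
tcp_pos: [0.6306, -0.2398, 0.0533]
tool_rot: [0.692, 0.722, 0.0, 0.0]
contact_force: [-2.0, 0.8, 2.0]
width: 0.247
grip_force: 78.8
```

```bash
python3 -m creep '[{"slide":[-0.05,-0.0022,0],"dr":[0,0,0]},{"slide":[-0.05,-0.0022,0],"dr":[0,0,0]},{"slide":[-0.05,-0.0022,0],"dr":[0,0,0]},{"slide":[-0.05,-0.0022,0],"dr":[0,0,0]},{"slide":[-0.05,-0.0022,0],"dr":[0,0,0]}]'; python3 -m creep '[{"slide":[-0.05,-0.0022,0],"dr":[0,0,0]},{"slide":[-0.05,-0.0022,0],"dr":[0,0,0]},{"slide":[-0.04,-0.0017,0],"dr":[0,0,0]},{"slide":[-0.04,-0.0017,0],"dr":[0,0,0]},{"slide":[-0.04,-0.0017,0],"dr":[0,0,0]},{"slide":[-0.04,-0.0017,0],"dr":[0,0,0]},{"slide":[-0.02,-0.0008,0],"dr":[0,0,0]},{"slide":[0,0,0],"dr":[0,0,0]}]'
python3 ms.py | head -1
```

```text
t: 25.8
tcp_pos: [0.58, -0.2423, 0.0532]
tool_rot: [0.692, 0.722, 0.0, 0.001]
contact_force: [2.0, 0.2, 1.5]
width: 0.244
grip_force: 78.6
t: 26.6
tcp_pos: [0.5236, -0.2446, 0.0531]
tool_rot: [0.692, 0.722, -0.0, -0.0]
contact_force: [-1.6, -0.5, 6.2]
width: 0.247
grip_force: 79.3
tcp [ 0.5236 -0.2446  0.0531] st [-0.0064 -0.0231] yaw 2.459046895890574 [-0.5346  0.2177  1.5067 -0.0008  1.4179 -0.5774]
```

```bash
python3 -m creep '[{"slide":[0,0,0.1],"dr":[0,0,0]},{"slide":[0,0,0.1],"dr":[0,0,0]},{"slide":[0.0883,0.0423,0],"dr":[0,0,0]},{"slide":[0.0883,0.0423,0],"dr":[0,0,0]},{"slide":[0.0883,0.0423,0],"dr":[0,0,0]},{"slide":[0.0883,0.0423,0],"dr":[0,0,0]},{"slide":[0.0883,0.0423,0],"dr":[0,0,0]},{"slide":[0.0883,0.0423,0],"dr":[0,0,0]},{"slide":[0,0,0],"dr":[0,0,0]}]'
cat > chips.py <<'E'
from h import *
np.set_printoptions(precision=4,suppress=True)
o=np.array([.529,-.2213]);Rm=R.from_euler('z',2.5,degrees=True).as_matrix()[:2,:2]
for c in("wrist","scene","top"):
    p=viewer.camera(c)
    if c=="wrist":save(p,"w_chips")
    if c=="scene":save({"frame":cv2.resize(p["frame"][180:300,310:470],(800,600))},"s_chips")
    for d in finder.cut_out(p,"chip_1")[:8]:
        w=world(p,d["pixels"])
        if len(w):print(c,round(d["conf"],2),d["at"],"st",(np.median(w[:,:2],0)-o)@Rm,"z",np.median(w[:,2]))
E
python3 chips.py; python3 ms.py|head -1
```

```text
t: 27.7
tcp_pos: [0.6304, -0.1917, 0.0898]
tool_rot: [0.691, 0.723, -0.001, -0.003]
contact_force: [-0.4, 0.1, -2.2]
width: 0.248
grip_force: 78.6
wrist 0.8 [197.8, 199.1] st [0.0235 0.0359] z 0.059518256811389975
wrist 0.75 [175.7, 288.2] st [-0.0195 -0.0571] z 0.018286403004395158
wrist 0.6 [267.8, 158.8] st [0.0694 0.0613] z 0.05871359320946638
wrist 0.53 [170.3, 259.4] st [-0.0222 -0.0301] z 0.015125397888664238
scene 0.42 [409.7, 225.4] st [0.0254 0.0034] z 0.05073248545127573
top 0.59 [375.3, 186.5] st [0.0605 0.033 ] z 0.047026348618508074
tcp [ 0.6295 -0.1941  0.0924] st [0.1016 0.0228] yaw 2.437882228460768 [-0.385   0.366   1.2386 -0.0003  1.5382 -0.4275]
```

```bash
python3 -m creep '[{"slide":[0,0,-0.1],"dr":[0,0,0]},{"slide":[0,0,-0.08],"dr":[0,0,0]},{"slide":[0,0,-0.015],"dr":[0,0,0]},{"slide":[0,0,0],"dr":[0,0,0]}]'; python3 -m creep '[{"slide":[0,0,-0.004],"dr":[0,0,0]},{"slide":[0,0,0],"dr":[0,0,0]}]'
```

```text
t: 28.6
tcp_pos: [0.63, -0.1934, 0.0531]
tool_rot: [0.692, 0.722, -0.0, -0.001]
contact_force: [1.0, -0.6, -0.7]
width: 0.249
grip_force: 78.2
t: 28.8
tcp_pos: [0.6304, -0.1936, 0.0531]
tool_rot: [0.692, 0.722, -0.0, -0.0]
contact_force: [-0.8, -0.5, 1.9]
width: 0.248
grip_force: 78.7
```

```bash
python3 -m creep '[{"slide":[-0.05,-0.0022,0],"dr":[0,0,0]},{"slide":[-0.05,-0.0022,0],"dr":[0,0,0]},{"slide":[-0.05,-0.0022,0],"dr":[0,0,0]},{"slide":[-0.05,-0.0022,0],"dr":[0,0,0]},{"slide":[-0.05,-0.0022,0],"dr":[0,0,0]},{"slide":[-0.05,-0.0022,0],"dr":[0,0,0]},{"slide":[-0.05,-0.0022,0],"dr":[0,0,0]},{"slide":[-0.04,-0.0017,0],"dr":[0,0,0]},{"slide":[-0.04,-0.0017,0],"dr":[0,0,0]},{"slide":[-0.04,-0.0017,0],"dr":[0,0,0]},{"slide":[-0.04,-0.0017,0],"dr":[0,0,0]},{"slide":[-0.02,-0.0008,0],"dr":[0,0,0]},{"slide":[0,0,0],"dr":[0,0,0]}]'; python3 -m creep '[{"slide":[0,0,0.1],"dr":[0,0,0]},{"slide":[0,0,0.15],"dr":[0,0,0]},{"slide":[0.1,0.1,0.15],"dr":[0,0,0]},{"slide":[0.1,0.1,0],"dr":[0,0,0]},{"slide":[0.1,0.1,0],"dr":[0,0,0]},{"slide":[0,0,0],"dr":[0,0,0]}]'
python3 chips.py; python3 ms.py|head -1
```

```text
t: 30.1
tcp_pos: [0.5235, -0.1983, 0.0529]
tool_rot: [0.692, 0.722, -0.0, -0.001]
contact_force: [-1.1, -0.4, 1.9]
width: 0.246
grip_force: 78.7
t: 30.7
tcp_pos: [0.5861, -0.1356, 0.1322]
tool_rot: [0.69, 0.724, 0.0, -0.001]
contact_force: [0.1, -0.9, -1.4]
width: 0.246
grip_force: 78.5
wrist 0.68 [241.2, 235.3] st [-0.0134  0.0284] z 0.018362367462803064
wrist 0.46 [235.6, 290.7] st [-0.0224 -0.0305] z 0.014996820966104774
scene 0.73 [274.6, 202.7] st [0.0268 0.3582] z 0.03291016361393892
tcp [ 0.5838 -0.139   0.1326] st [0.0584 0.0798] yaw 2.424753004277859 [-0.3279  0.2181  1.3442 -0.0004  1.58   -0.3703]
```

View pics/w_chips.png

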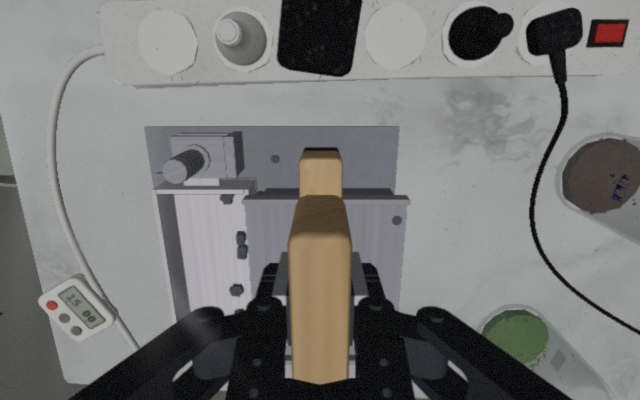

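The wrist picture shows four chips in the pan, at (228,198), (241,237), (242,252) and (236,290). The visible part of the plate is empty. The fifth chip was seen in the pan earlier and is now behind the gripper. I'll carry the scraper back to its rest.

```bash
python3 -m creep '[{"slide":[-0.046,0.0974,0],"dr":[0,0,0.967]},{"slide":[-0.046,0.0974,0],"dr":[0,0,0.967]},{"slide":[-0.046,0.0974,0],"dr":[0,0,0.967]},{"slide":[-0.046,0.0974,0],"dr":[0,0,0.967]},{"slide":[-0.046,0.0974,0],"dr":[0,0,0.967]},{"slide":[-0.046,0.0974,0],"dr":[0,0,0.967]},{"slide":[-0.046,0.0974,0],"dr":[0,0,0.967]},{"slide":[-0.046,0.0974,0],"dr":[0,0,0.967]},{"slide":[-0.046,0.0974,0],"dr":[0,0,0.967]},{"slide":[-0.046,0.0974,0],"dr":[0,0,0.967]},{"slide":[-0.046,0.0974,0],"dr":[0,0,0.967]},{"slide":[-0.046,0.0974,0],"dr":[0,0,0.967]},{"slide":[-0.046,0.0974,0],"dr":[0,0,0.967]},{"slide":[-0.046,0.0974,0],"dr":[0,0,0.967]},{"slide":[-0.046,0.0974,0],"dr":[0,0,0.967]},{"slide":[-0.046,0.0974,0],"dr":[0,0,0.967]},{"slide":[-0.046,0.0974,0],"dr":[0,0,0.967]},{"slide":[-0.046,0.0974,0],"dr":[0,0,0.967]},{"slide":[-0.046,0.0974,0],"dr":[0,0,0.967]},{"slide":[-0.046,0.0974,0],"dr":[0,0,0.967]}]'; python3 -m creep '[{"slide":[0,0,0],"dr":[0,0,0]},{"slide":[0,0,0],"dr":[0,0,0]}]' >/dev/null
python3 - <<'E'
from h import *
np.set_printoptions(precision=4,suppress=True)
p=viewer.camera("wrist");s=sensors.state();m=R.from_quat(s["tool_rot"]).as_matrix();print(s["tcp_pos"],"yaw",np.degrees(np.arctan2(m[1,1],m[0,1])))
w=world(p,np.ones((400,640),bool));c=w[:,:2]-[.4005,.251]
k=w[(np.hypot(*c.T)<.085)&(w[:,2]>.013)&(w[:,2]<.019)];print("rim",len(k),cv2.minAreaRect(k[:,:2].astype(np.float32)*1000))
q=viewer.camera("scene")
for n,x in(("w",p),("s",q)):
  for d in finder.cut_out(x,"scraper")[:1]:
    v=world(x,d["pixels"]);v=v[v[:,2]>.1];z=np.percentile(v[:,2],95)
    print(n,"top z",z,cv2.minAreaRect(v[v[:,2]>z-.004][:,:2].astype(np.float32)*1000),"zmin",v[:,2].min())
    f=v[v[:,2]<z-.052];print("  foot",cv2.minAreaRect(f[:,:2].astype(np.float32)*1000))
E
```

```text
t: 33.2
tcp_pos: [0.4002, 0.2519, 0.1333]
tool_rot: [-0.082, 0.997, 0.0, 0.0]
contact_force: [0.6, -0.1, -1.7]
width: 0.249
grip_force: 78.4
[0.4008 0.2508 0.1331] yaw 99.12621660570915
rim 855 ((380.1329345703125, 249.34393310546875), (79.46300506591797, 40.0771484375), 9.424769401550293)
w top z 0.2127171803953002 ((395.10150146484375, 250.0728759765625), (60.778228759765625, 21.552513122558594), 9.16433048248291) zmin 0.13468070745409833
  foot ((359.5703125, 244.50143432617188), (18.957611083984375, 20.05952262878418), 9.097648620605469)
s top z 0.21197550201655935 ((384.9010314941406, 247.32273864746094), (41.90396499633789, 22.189170837402344), 23.825057983398438) zmin 0.13170080967340964
  foot ((399.15509033203125, 241.37741088867188), (18.355466842651367, 101.88163757324219), 89.76532745361328)
```

```bash
python3 -m creep '[{"slide":[0.005,0.007,-0.1],"dr":[0,0,0]},{"slide":[0,0,-0.15],"dr":[0,0,0]},{"slide":[0,0,-0.15],"dr":[0,0,0]},{"slide":[0,0,-0.1],"dr":[0,0,0]},{"slide":[0,0,-0.06],"dr":[0,0,0]},{"slide":[0,0,-0.04],"dr":[0,0,0]},{"slide":[0,0,0],"dr":[0,0,0]}]'; python3 -m creep '[{"slide":[0,0,-0.01],"dr":[0,0,0]},{"slide":[0,0,-0.01],"dr":[0,0,0]},{"slide":[0,0,0],"dr":[0,0,0]}]'
```

```text
t: 34.3
tcp_pos: [0.4014, 0.2523, 0.0124]
tool_rot: [-0.08, 0.997, -0.0, -0.001]
contact_force: [-1.4, -0.1, -0.3]
width: 0.246
grip_force: 78.5
t: 34.6
tcp_pos: [0.402, 0.253, 0.0096]
tool_rot: [-0.08, 0.997, 0.0, 0.001]
contact_force: [-0.5, -0.5, -0.7]
width: 0.249
grip_force: 78.5
```

```bash
python3 -m creep '[{"slide":[0,0,-0.01],"dr":[0,0,0]},{"slide":[0,0,0],"dr":[0,0,0]}]'; python3 -m creep '[{"slide":[0,0,-0.008],"dr":[0,0,0]},{"slide":[0,0,0],"dr":[0,0,0]}]';python3 -m creep '[{"slide":[0,0,-0.005],"dr":[0,0,0]},{"slide":[0,0,0],"dr":[0,0,0]}]'
```

```text
t: 34.8
tcp_pos: [0.4016, 0.2528, 0.007]
tool_rot: [-0.08, 0.997, 0.0, 0.0]
contact_force: [0.1, -0.3, -1.1]
width: 0.246
grip_force: 78.5
t: 35.0
tcp_pos: [0.4019, 0.2529, 0.006]
tool_rot: [-0.08, 0.997, 0.0, 0.0]
contact_force: [0.3, -0.2, 2.5]
width: 0.248
grip_force: 78.9
t: 35.2
tcp_pos: [0.402, 0.2529, 0.0059]
tool_rot: [-0.08, 0.997, 0.0, 0.0]
contact_force: [-1.6, -0.7, 8.0]
width: 0.247
grip_force: 79.9
```

Seated on the rest floor. I'll release, rise and check everything.

```bash
python3 -m creep '[{"slide":[0,0,0],"dr":[0,0,0]},{"slide":[0,0,0],"dr":[0,0,0]},{"slide":[0,0,0],"dr":[0,0,0]},{"slide":[0,0,0],"dr":[0,0,0]},{"slide":[0,0,0.1],"dr":[0,0,0]},{"slide":[0,0,0.2],"dr":[0,0,0]},{"slide":[0,0,0.2],"dr":[0,0,0]},{"slide":[0,0,0.2],"dr":[0,0,0]},{"slide":[-0.1,-0.2,0.1],"dr":[0,0,0]},{"slide":[-0.1,-0.2,0],"dr":[0,0,0]},{"slide":[0,-0.2,0],"dr":[0,0,0]},{"slide":[0,-0.2,0],"dr":[0,0,0]},{"slide":[0,-0.2,0],"dr":[0,0,0]},{"slide":[0,-0.2,0],"dr":[0,0,0]},{"slide":[0,-0.2,0],"dr":[0,0,0]},{"slide":[0,-0.2,0],"dr":[0,0,0]},{"slide":[0,0,0],"dr":[0,0,0]}]' 70
python3 - <<'E'
from h import *
np.set_printoptions(precision=4,suppress=True)
o=np.array([.529,-.2213]);Rm=R.from_euler('z',2.5,degrees=True).as_matrix()[:2,:2]
for n in("scene","top"):
  c=viewer.camera(n)
  for t in["pin","pan","scraper","vial_a","petri","timer","tape"]:
   for d in finder.cut_out(c,t)[:2 if t=="vial_a" else 1]:
    w=world(c,d["pixels"]);z=np.percentile(w[:,2],95);a=w[w[:,2]>z-.004];r=cv2.minAreaRect(a[:,:2].astype(np.float32)*1000);print(n,t,round(d["conf"],2),"z",z,np.round(r[0],1),np.round(r[1],1),round(r[2],1),"st",(np.array(r[0])/1000-o)@Rm)
for n in("wrist","top","scene"):
  p=viewer.camera(n);w=world(p,np.ones((400,640),bool));s=np.c_[(w[:,:2]-o)@Rm,w[:,2]]
  for lab,x0,x1,yy,z0,z1 in(("plate",.005,.125,.072,.0555,.066),("pan",-.071,-.008,.076,.012,.03)):
    k=s[(s[:,0]>x0)&(s[:,0]<x1)&(abs(s[:,1])<yy)&(s[:,2]>z0)&(s[:,2]<z1)]
    im=np.zeros((200,260),np.uint8);im[(k[:,1]*1000+100).astype(int),(k[:,0]*1000+110).astype(int)]=255
    im=cv2.morphologyEx(im,cv2.MORPH_CLOSE,np.ones((3,3)));N,l,st,cc=cv2.connectedComponentsWithStats(im)
    print(n,lab,[(np.round(cc[i]-[110,100]).tolist(),int(st[i,4])) for i in range(1,N) if st[i,4]>15])
E
```

```text
t: 36.9
tcp_pos: [0.3612, -0.0713, 0.1641]
tool_rot: [-0.076, 0.997, -0.001, -0.0]
contact_force: [1.2, 0.2, -0.2]
width: 0.7
grip_force: 0.0
scene pin 0.46 z 0.08190855879244506 [ 483.8 -117.5] [14.8 13.6] 21.1 st [-0.0407  0.1056]
scene pan 0.91 z 0.04204405351336982 [ 491.3 -224.1] [ 86.  164.8] 3.0 st [-0.0378 -0.0012]
scene scraper 0.75 z 0.08516796818317993 [398.4 251.1] [68.2 20.5] 7.8 st [-0.1099  0.4776]
scene vial_a 0.61 z 0.055365196838038006 [547.9 144.1] [21.1 19.4] 27.3 st [0.0348 0.3642]
scene vial_a 0.5 z 0.05558578953154757 [550.1  84.1] [20.5 18.3] 13.2 st [0.0344 0.3042]
scene petri 0.66 z 0.017482819618878508 [579.3 281.4] [88.6 88.6] 22.9 st [0.0722 0.5001]
scene timer 0.79 z 0.01751518304054781 [ 340.3 -287.7] [59.6 63.6] 33.8 st [-0.1915 -0.0582]
top pan 0.93 z 0.0414896187313649 [ 490.7 -223.4] [ 79.  167.7] 2.2 st [-0.0384 -0.0004]
top scraper 0.77 z 0.0865592746999565 [401.7 250.8] [66.3 20.3] 7.7 st [-0.1066  0.4772]
top vial_a 0.52 z 0.05702524490782639 [547.4 146.4] [20. 20.] 26.8 st [0.0344 0.3666]
top vial_a 0.48 z 0.05810696008221115 [548.8  88.6] [16.4 20.1] 79.0 st [0.0333 0.3087]
top petri 0.79 z 0.019484292447187947 [580.2 282.2] [87.3 84.5] 46.2 st [0.0731 0.5008]
top timer 0.62 z 0.01836051392444262 [ 341.9 -286.7] [53.7 60.4] 32.3 st [-0.1898 -0.0571]
top tape 0.63 z 0.028154925320517377 [756.1 177.4] [ 96.5 101. ] 89.5 st [0.2442 0.3884]
wrist plate []
wrist pan [([-22.0, -60.0], 116), ([-25.0, -32.0], 125), ([-16.0, 18.0], 256)]
top plate []
top pan [([-21.0, -60.0], 24), ([-14.0, 13.0], 49), ([-16.0, 29.0], 19), ([-21.0, 68.0], 16)]
scene plate []
scene pan [([-23.0, -61.0], 45), ([-27.0, -30.0], 22), ([-17.0, 16.0], 113), ([-28.0, 62.0], 37)]
```

All five chips are in the pan: one each at y -60, -31 and 65 mm, plus a pair near 16 mm. The plate is clear, the pin and pan are locked, the scraper stands in its rest and the bystanders measured have not moved.

```bash
python3 -c "
from plant import sign_off
print(sign_off())"
```

```text
the job is handed in; nothing more can be done
None
```

The job is done and handed in: the pan is home and locked by the fully seated pin, all five chips are in the pan, and the scraper is upright in its rest. Nothing else measured had moved; the marker was not re-checked.

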